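# Press the row of bolt-hole plugs flush along a curved bench rail

### The job

Five wooden plugs stand proud in a row along the curved bench rail: with closed fingertips, follow the row from the end with the tenon (the narrow tongue) to the square end and press each plug in turn down flush with the rail, with light finger pressure (never more than about 40 N). From the first plug to the last, keep the fingertips over the row and close to the rail, no more than about 25 mm above its face. Do not pull out or lift any plug, and leave the jar, the hammer and the lantern where they are.

Things in the scene. Friction and masses are not known exactly. Their poses are not given: they have to be found in the camera images.
- rail: Fixed grey board (320 x 420 mm, 18 mm thick) with the pale curved bench rail held down on it. Origin on the table surface under the middle plug, z up. The rail is 60 mm wide, 28 mm thick, its flat upper face 46 mm above the table; its centre line is an arc of radius 180 mm that runs along y at its middle and bends towards +x at both ends.
- tenon_tip (a point): Tip of the tenon, a tongue 24 mm wide, 14 mm thick and 60 mm long on the +y end of the rail; 32 mm above the table. Near each end of the rail a wooden cleat bridges it, with its screw heads 18 mm higher than the rail's face and 50 mm clear of the centre of the nearest plug.
- square_end (a point): Middle of the rail's plain square end (its -y end), on the upper face.
- plug0_top (a point): Centre of the flat top of the first plug, nearest the tenon end: a dark wooden plug 18 mm across that stands 6 to 7.5 mm above the rail's face at the start and moves straight down into its hole. The plugs are 40 to 50 mm apart along the rail's centre line.
- plug0 (a joint): Depth of the first plug, nearest the tenon end (m): 0 to 0.0015 at the start, 0.007 at its stop, where its top is 0.5 mm above the rail's face (flush). It slides stiffly (about 3 N) and stays where it is left; negative values mean pulled out.
- plug1_top (a point): Centre of the flat top of the second plug from the tenon end: a dark wooden plug 18 mm across that stands 6 to 7.5 mm above the rail's face at the start and moves straight down into its hole. The plugs are 40 to 50 mm apart along the rail's centre line.
- plug1 (a joint): Depth of the second plug from the tenon end (m): 0 to 0.0015 at the start, 0.007 at its stop, where its top is 0.5 mm above the rail's face (flush). It slides stiffly (about 3 N) and stays where it is left; negative values mean pulled out.
- plug2_top (a point): Centre of the flat top of the third (middle) plug: a dark wooden plug 18 mm across that stands 6 to 7.5 mm above the rail's face at the start and moves straight down into its hole. The plugs are 40 to 50 mm apart along the rail's centre line.
- plug2 (a joint): Depth of the third (middle) plug (m): 0 to 0.0015 at the start, 0.007 at its stop, where its top is 0.5 mm above the rail's face (flush). It slides stiffly (about 3 N) and stays where it is left; negative values mean pulled out.
- plug3_top (a point): Centre of the flat top of the fourth plug from the tenon end: a dark wooden plug 18 mm across that stands 6 to 7.5 mm above the rail's face at the start and moves straight down into its hole. The plugs are 40 to 50 mm apart along the rail's centre line.
- plug3 (a joint): Depth of the fourth plug from the tenon end (m): 0 to 0.0015 at the start, 0.007 at its stop, where its top is 0.5 mm above the rail's face (flush). It slides stiffly (about 3 N) and stays where it is left; negative values mean pulled out.
- plug4_top (a point): Centre of the flat top of the fifth and last plug, nearest the square end: a dark wooden plug 18 mm across that stands 6 to 7.5 mm above the rail's face at the start and moves straight down into its hole. The plugs are 40 to 50 mm apart along the rail's centre line.
- plug4 (a joint): Depth of the fifth and last plug, nearest the square end (m): 0 to 0.0015 at the start, 0.007 at its stop, where its top is 0.5 mm above the rail's face (flush). It slides stiffly (about 3 N) and stays where it is left; negative values mean pulled out.
- jar: Small closed glass jar, 52 mm across and 58 mm tall, standing on the work board inside the rail's curve, about 85 to 120 mm from the middle plug. Origin at the centre of its underside. Leave alone.
- hammer: Hammer, 240 mm long, lying on the work board along the outside of the curve, about 100 mm from the middle plug. Origin near its middle. Leave alone.
- lantern: Green lantern with a wire bail, 90 mm across and 187 mm tall, standing on the table to the robot's left. Origin at the centre of its underside. Leave alone.

How it is judged (in metres and radians):
On the way, in this order (a step that is already met when the one before it is completed fails the run):
1. first plug, nearest the tenon end, is pressed flush (to 2 mm) (value of joint plug0 above 0.005 m), for 0.1 s.
2. second plug from the tenon end, is pressed flush (to 2 mm) (value of joint plug1 above 0.005 m), for 0.1 s.
3. third (middle) plug, is pressed flush (to 2 mm) (value of joint plug2 above 0.005 m), for 0.1 s.
4. fourth plug from the tenon end, is pressed flush (to 2 mm) (value of joint plug3 above 0.005 m), for 0.1 s.
5. fifth and last plug, nearest the square end, is pressed flush (to 2 mm) (value of joint plug4 above 0.005 m), for 0.1 s.
At the end, for the whole second after the job is handed in: All five plugs are flush with the rail (joint beyond 5 mm of its 7 mm), pressed in order from the tenon end; jar, hammer and lantern at rest within 15 mm of where they were (value of joint each of plug0, plug1, plug2, plug3, plug4 above 0.005 m and distance of each of jar, hammer, lantern from where it was at the start of the episode below 0.015 m and linear speed of each of jar, hammer, lantern below 0.02 m/s); the robot touches nothing.
It fails at once if the fingertips rise more than about 36 mm above the rail's face (TCP over 55 mm above it) after the first plug is flush and before the last is pressed (value of joint plug0 above 0.005 m and value of joint plug4 below 0.003 m and z of the grasp point in the frame of rail above 0.101 m).
It fails at once if the fingertips stray from the row (TCP more than 45 mm sideways from every plug) between the first plug and the last (value of joint plug0 above 0.005 m and value of joint plug4 below 0.003 m and horizontal distance between the grasp point and plug0_top above 0.045 m and horizontal distance between the grasp point and plug1_top above 0.045 m and horizontal distance between the grasp point and plug2_top above 0.045 m and horizontal distance between the grasp point and plug3_top above 0.045 m and horizontal distance between the grasp point and plug4_top above 0.045 m).
It fails at once if the rail or a plug is pressed with more than 45 N (contact force between any of the fingers, the arm and rail above 45 N).
It fails at once if a plug is pulled out (more than 2 mm) (value of joint any of plug0, plug1, plug2, plug3, plug4 below -0.002 m).
It fails at once if the jar, the hammer or the lantern is moved more than 15 mm (distance of any of jar, hammer, lantern from where it was at the start of the episode above 0.015 m).
It also fails if it takes over 51 s, if anything falls off the work surface, if the arm or the gripper's body presses on something with over 40 N, if the wrist force passes 120 N, or if a joint passes its speed limit or range.

### The arm

A 7-joint arm with a two-finger parallel gripper is mounted at the origin on the work surface. World frame = base frame: x ahead of the robot, y to its left, z up, the work surface at z = 0. Lengths are in mm, angles in rad, forces in N, time in s.
With the tool pointing down it reaches from about 425 to 1025 mm from the base axis. Payload 3.6 kg.
Tool frame: the origin (TCP) lies between the finger pads, 19 mm behind the fingertips; this is the grasp point; z points along the fingers, y is the line along which they close (so a half turn about z gives the same grasp; the last joint's range is limited). The gripper opens to 85 mm and grips with 20 to 120 N. Pads are 22 mm wide; open, the fingers measure 114 mm over their backs; the gripper's body (76 mm by 85 mm) begins 54 mm behind the grasp point. The pads swing forward as they close: fully open they stand 13 mm farther back than shut.
Start: joints at [1.244, 0.591, 0.048, 1.609, -0.033, 0.943, -0.034], TCP at [167.261, -705.445, 250.002] pointing down, gripper open.
Joint ranges: [-2.69, 2.69], [-0.47, 2.24], [-1.27, 1.36], [0.19, 2.51], [-1.53, 4.68], [0.08, 2.07], [-3.09, 3.09]. Speed limits (rad/s): [2.57, 2.57, 3.14, 3.14, 3.14, 3.14, 3.14].

### API

Orientations are given as [roll, pitch, yaw] about the fixed x, y, z axes, in that order (R = Rz(yaw) Ry(pitch) Rx(roll)).
In Python, from workcell import status, grab_frame, workorder gives the robot as it stands.
- The arm moves only by the shell command python3 -m jog 'ROWS' [FORCE]. ROWS is JSON, one flat list of numbers, 7 for each row, row after row: the shift along the tool's x, y, z in mm, then the turn, a rotation vector about the tool's x, y, z in rad, then the opening, from 0 (shut) to 1 (fully open). A call has 1 to 5 rows; each row shifts and turns the commanded pose from where the row before left it, along the tool's axes as they then stand; what a row does not reach is not made up. A row lasts 1/8 s, in which the tool goes at most 62.5 mm and 10.7 degrees, less where a joint would pass 70% of its speed; a pose out of reach is approached as far as the arm can. A call is refused whole if a number of a shift passes 62.5 or a number of a turn 0.188, either way. A call with a gripper value outside its range is refused whole. The fingers move at their own pace and stop on an object; FORCE is the grip in N (left out, the last holds). Time passes only in rows, so rows that do not move let the fingers close. It gives the time, the measured TCP pose, the force, the opening and the grip force at its end, in the units of the state.
- status.sense(): the state, without advancing time (a new reading comes with each control period).
- grab_frame(name): name is "side" or "top" or "wrist"; returns a dict with "pixels" (480x640x3 uint8, blue, green, red), "z_map" (480x640 float32, mm along the optical axis (not along the pixel's ray), 0 where there is no reading), "fx", "fy", "cx", "cy" (pixels), "R" (3x3) and "t" (3): a world point X has camera coordinates R X + t. Camera axes: x right, y down, z forward; pixel columns grow to the right and rows downward; lengths in mm; the calibration is good to about 2 mm. The wrist camera is an equidistant fisheye: a pixel r from the principal point sees the ray r / f radians off the axis. A picture is of the moment at which its call begins.
- workorder.job_done(): hands the job in; it is judged then, once.
The state is a dict: "clock": time; "joint_positions": joint angles; "qd": joint speeds; "joint_efforts": joint torques, N m; "tcp_pos": TCP position; "ee_rot": TCP orientation; "wrist_force": force on the tool from outside, world axes, zero at the start; "torque": the same for the moment, N m; "width": finger opening in mm; "gripper_force": force on a finger pad.
Only numpy, scipy, OpenCV 4.12 (cv2) and the standard library are available. Lean on these libraries where they do the work, as an engineer would, in place of code of your own. Each camera call takes 0.05 s, during which the arm holds its last target. There are 200 camera calls.

## Working session

There is one attempt and no reset: what is moved stays moved. The work goes in short steps, Python scripts to look and compute and a shell command to move; the robot and the scene stay as the last step left them, time stands still between calls to the robot, and variables do not carry over. Pictures are saved under pics/ and viewed, at most 10 in all, crops included, and the job is handed in when it is done.

```bash
mkdir -p pics; python3 - <<'E'
from workcell import status, grab_frame
import cv2, numpy as np
s=status.sense(); print(s['clock'],s['tcp_pos'],s['ee_rot'],s['width'])
for n in ['top','side']:
    f=grab_frame(n); cv2.imwrite(f'pics/{n}0.png',f['pixels']); np.savez(f'{n}0.npz',**f); print(n,f['fx'],f['cx'],f['cy'],f['R'],f['t'])
E
```

```text
0.0 [ 167.06863058 -704.68877028  248.82018586] [-3.13934018e+00  1.44173716e-04  2.32862023e-01] 85.56024104182117
top 449.2844519091619 324.34429098429734 246.07952936250672 [[-0.00245184 -0.99998979 -0.00379588]
 [-0.98590986  0.00305218 -0.16724963]
 [ 0.16725951  0.00333232 -0.98590727]] [184.42121199 552.89529373 954.1864452 ]
side 538.7016098185433 321.9431165750055 241.5682688849437 [[-0.681383   -0.73192304 -0.0024219 ]
 [-0.46071363  0.43146736 -0.77561515]
 [ 0.56873557 -0.52737518 -0.63120145]] [ 514.52954594  206.67932217 1191.88755004]
```

View pics/top0.png

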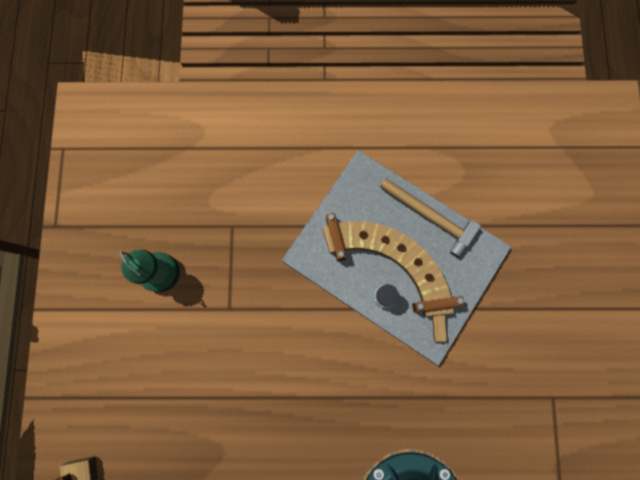

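View pics/side0.png

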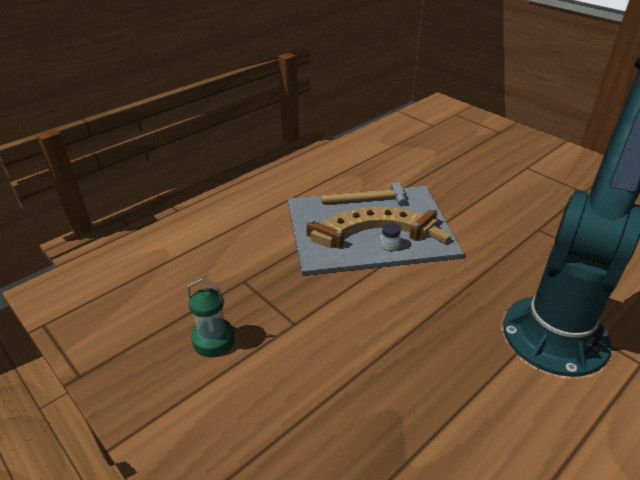

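Top view: tenon at (440,340), plugs from there (430,278), (418,262), (402,248), (385,240), (364,235); jar (388,296), hammer (430,215), lantern (150,270). Side view: the plugs lie at (403,214) … (340,220), jar at (390,237).

```bash
cat > m.py <<'E'
import numpy as np, cv2
T=[(430,278),(418,262),(402,248),(385,240),(364,235)]
S=[(403,214),(388,212),(371,212),(356,215),(340,220)]
def refine(f,pts):
    g=f['pixels'].astype(float).sum(2); out=[]
    for u,v in pts:
        r=6; p=g[v-r:v+r+1,u-r:u+r+1]; w=np.clip((np.median(p)*.6)-p,0,None)
        yy,xx=np.mgrid[v-r:v+r+1,u-r:u+r+1]; m=((xx-u)**2+(yy-v)**2<40); w=w*m
        out.append(((w*xx).sum()/w.sum(),(w*yy).sum()/w.sum()))
    return np.array(out)
def K(f): return np.array([[f['fx'],0,f['cx']],[0,f['fy'],f['cy']],[0,0,1.]])
def P(f): return K(f)@np.c_[f['R'],f['t']]
def atz(f,p,z):
    d=f['R'].T@np.linalg.inv(K(f))@np.array([p[0],p[1],1]); c=-f['R'].T@f['t']
    return c+d*(z-c[2])/d[2]
def tri(ft,fs,a,b):
    X=cv2.triangulatePoints(P(ft),P(fs),np.array(a,float).T.copy(),np.array(b,float).T.copy()); return (X[:3]/X[3]).T
def depth(f,p):
    u,v=int(round(p[0])),int(round(p[1])); z=np.median(f['z_map'][v-1:v+2,u-1:u+2])
    return f['R'].T@(z*np.linalg.inv(K(f))@np.array([p[0],p[1],1])-f['t'])
E
python3 - <<'E'
from m import *
np.set_printoptions(precision=1,suppress=True)
ft=dict(np.load('top0.npz'));fs=dict(np.load('side0.npz'))
a=refine(ft,T);b=refine(fs,S);print(a,b)
print('tri',tri(ft,fs,a,b))
for f,q in((ft,a),(fs,b)):
    print('depth',np.array([depth(f,p) for p in q])); X=np.array([atz(f,p,52.5) for p in q]); print('z52',X, np.linalg.norm(np.diff(X,axis=0),axis=1))
print('tenon/jar/sqend',atz(ft,(440,342),39),depth(ft,(388,294)),depth(fs,(391,229)),atz(ft,(328,238),46))
print('board',depth(ft,(320,260)), depth(ft,(410,330)))
c1=np.array(ft['pixels'][200:350,310:470]);c2=fs['pixels'][170:280,290:470]
c1=cv2.resize(c1,None,fx=3,fy=3,interpolation=cv2.INTER_CUBIC);c2=cv2.resize(c2,None,fx=2.3,fy=2.3)
cv2.imwrite('pics/crop.png',c1)
E
```

```text
[[429.2 277.2]
 [417.9 261.9]
 [401.2 247.6]
 [385.2 239.5]
 [363.2 234.6]] [[402.9 214.4]
 [387.6 212.4]
 [370.  212.6]
 [355.9 215.1]
 [340.3 220.7]]
tri [[483.2 -47.1  48.4]
 [517.4 -23.6  48.4]
 [549.4  12.3  48.7]
 [568.1  47.6  48. ]
 [579.2  96.2  47.9]]
depth [[482.5 -46.   54. ]
 [516.3 -22.6  54.3]
 [548.   13.2  55. ]
 [566.5  48.   53.7]
 [577.9  96.4  52.9]]
z52 [[482.6 -46.3  52.5]
 [516.6 -22.9  52.5]
 [548.4  12.7  52.5]
 [566.8  47.8  52.5]
 [578.   96.3  52.5]] [41.2 47.8 39.6 49.8]
depth [[479.9 -42.3  52.5]
 [514.6 -19.8  51.8]
 [545.4  17.3  53.4]
 [565.4  51.1  51.2]
 [575.9  99.9  51.7]]
z52 [[479.9 -42.4  52.5]
 [514.  -19.   52.5]
 [546.2  16.4  52.5]
 [564.2  52.3  52.5]
 [575.1 100.7  52.5]] [41.3 47.9 40.2 49.6]
tenon/jar/sqend [343.3 -67.   39. ] [444.8  48.1  77.5] [439.2  55.   77.2] [571.9 174.7  46. ]
board [526.1 193.   18.4] [368.7  -6.5  19.6]
```

View pics/crop.png

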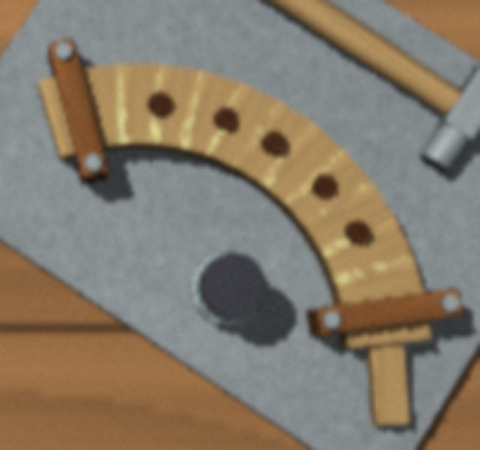

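Plugs 0–4 ≈ (481,-44.5), (515.5,-21), (547.5,14.5), (565.5,50), (576.5,98.5), tops near z 52.5, spacings 41/48/40/50 as specified. Moving over at height while closing.

```bash
python3 -m jog '[35,-44,0,0,0,0,0, 35,-44,0,0,0,0,0, 35,-44,0,0,0,0,0, 35,-44,0,0,0,0,0, 35,-44,0,0,0,0,0]' 20
python3 -m jog '[35,-44,0,0,0,0,0, 35,-44,0,0,0,0,0, 35,-44,0,0,0,0,0, 35,-44,0,0,0,0,0, 35,-44,0,0,0,0,0]'
python3 -m jog '[35,-44,20,0,0,0,0, 35,-44,20,0,0,0,0, 30,-35,10,0,0,0,0, 0,0,0,0,0,0,0, 0,0,0,0,0,0,0]'
```

```text
clock: 0.72
tcp_pos: [287.3, -449.0, 249.8]
ee_rot: [-3.141, -0.0, 0.233]
wrist_force: [1.5, -0.1, 1.2]
width: 0.2
gripper_force: 0.0
clock: 1.35
tcp_pos: [406.7, -194.9, 250.0]
ee_rot: [3.141, -0.0, 0.233]
wrist_force: [1.3, -0.4, 0.1]
width: 0.1
gripper_force: 0.0
clock: 1.98
tcp_pos: [474.6, -54.3, 199.8]
ee_rot: [3.141, 0.001, 0.233]
wrist_force: [-0.2, 0.4, -0.7]
width: 0.0
gripper_force: 0.0
```

```bash
python3 - <<'E'
from workcell import status, grab_frame
import cv2, numpy as np
f=grab_frame('wrist'); cv2.imwrite('pics/w0.png',f['pixels']); np.savez('w0.npz',**f); print(f['fx'],f['fy'],f['cx'],f['cy'],f['R'],f['t'],-f['R'].T@f['t'])
print(status.sense()['tcp_pos'])
R,t=f['R'],f['t']
for X in [(481,-44.5),(515.5,-21),(547.5,14.5),(565.5,50),(576.5,98.5)]:
    c=R@np.array([*X,52.5])+t; r=np.hypot(c[0],c[1]); th=np.arctan2(r,c[2]); print(f['cx']+f['fx']*th*c[0]/r, f['cy']+f['fy']*th*c[1]/r)
E
```

```text
371.64829954431775 371.64829954431775 314.67477676353474 241.3154891191146 [[ 2.31122930e-01 -9.72924385e-01  5.76444484e-04]
 [-9.35310638e-01 -2.22024372e-01  2.75498074e-01]
 [-2.67910809e-01 -6.42130766e-02 -9.61301451e-01]] [-162.41486183  408.66274058  454.35513959] [541.49106046 -38.10874984 324.28008016]
[474.45849484 -55.02240955 199.91960152]
304.0989479683319 218.77593822613986
283.441361601396 166.87375553979115
245.9126419313801 114.43044614037736
205.74995949935345 82.81404301076378
151.62298305378988 61.33646848568597
```

View pics/w0.png

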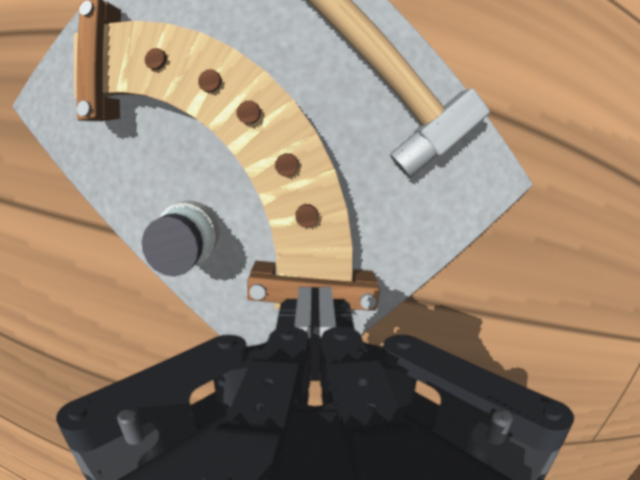

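Wrist view: plugs at (307,215), (288,164), (249,111), (209,79), (155,57); shut fingertips at about (315,290). That is 3–4 px off prediction, so I'll refine with this view.

```bash
cat >> m.py <<'E'
W=[(307,215),(288,164),(249,111),(209,79),(155,57)]
def wproj(f,X):
    c=f['R']@np.array(X,float)+f['t']; r=np.hypot(c[0],c[1]); k=f['fx']*np.arctan2(r,c[2])/r
    return np.array([f['cx']+k*c[0],f['cy']+k*c[1]])
def watz(f,p,z):
    q=(np.array(p)-[f['cx'],f['cy']])/f['fx']; th=np.linalg.norm(q); d=np.r_[q/th*np.sin(th),np.cos(th)]
    d=f['R'].T@d; c=-f['R'].T@f['t']; return c+d*(z-c[2])/d[2]
E
python3 - <<'E'
from m import *
np.set_printoptions(precision=1,suppress=True)
f=dict(np.load('w0.npz')); b=refine(f,W); print(b)
X=np.array([watz(f,p,52.5) for p in b]); print(X,np.linalg.norm(np.diff(X,axis=0),axis=1))
print('tip',wproj(f,(474.5,-55,181)))
c=f['pixels'][240:340,265:365]; cv2.imwrite('pics/tip.png',cv2.resize(c,None,fx=5,fy=5))
from scipy.optimize import least_squares
A=np.array([[481,-44.5],[515.5,-21],[547.5,14.5],[565.5,50],[576.5,98.5]])
for Q in (A,X[:,:2]):
    r=least_squares(lambda c:np.linalg.norm(Q-c,axis=1)-180,[420,80]); print(r.x,r.fun)
E
```

```text
[[nan nan]
 [nan nan]
 [nan nan]
 [nan nan]
 [nan nan]]
[[nan nan nan]
 [nan nan nan]
 [nan nan nan]
 [nan nan nan]
 [nan nan nan]] [nan nan nan nan]
tip [316.7 304.6]
[397.5 114.8] [-0.2 -0.1  0.4  0.1 -0.3]m.py:9: RuntimeWarning: invalid value encountered in scalar divide
  out.append(((w*xx).sum()/w.sum(),(w*yy).sum()/w.sum()))
Traceback (most recent call last):
ValueError: Residuals are not finite in the initial point.
```

View pics/tip.png

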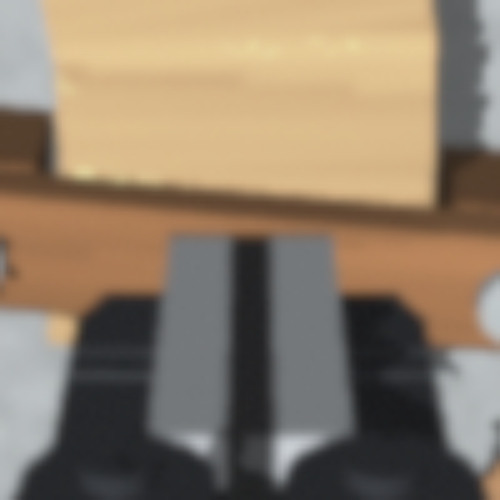

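```bash
python3 - <<'E'
from m import *
np.set_printoptions(precision=1,suppress=True)
f=dict(np.load('w0.npz'))
X=np.array([watz(f,p,52.5) for p in W]); print(X,np.linalg.norm(np.diff(X,axis=0),axis=1))
print('tip front',wproj(f,(474.5+11*.973,-55+11*.231,181)),wproj(f,(474.5,-55,181)))
from scipy.optimize import least_squares
Q=X[:,:2]
r=least_squares(lambda c:np.linalg.norm(Q-c,axis=1)-180,[420,80]); print(r.x,r.fun)
E
```

```text
[[484.3 -46.   52.5]
 [518.3 -23.8  52.5]
 [550.4  12.8  52.5]
 [568.7  48.2  52.5]
 [580.2  96.5  52.5]] [40.6 48.7 39.8 49.6]
tip front [316.8 280.7] [316.7 304.6]
[401.  113.3] [-0.3  0.4  0.  -0.1 -0. ]
```

```bash
python3 -m jog '[9.6,-7.3,30,0,0,0,0, 0,0,40,0,0,0,0, 0,0,40,0,0,0,0, 0,0,12,0,0,0,0, 0,0,0,0,0,0,0]'
python3 -m jog '[0,0,2,0,0,0,0, 0,0,2,0,0,0,0, 0,0,2,0,0,0,0, 0,0,0,0,0,0,0]'
```

```text
clock: 2.65
tcp_pos: [482.5, -45.6, 78.0]
ee_rot: [3.141, 0.001, 0.231]
wrist_force: [-0.5, 0.6, 0.8]
width: -0.1
gripper_force: 0.0
clock: 3.15
tcp_pos: [483.0, -44.4, 72.2]
ee_rot: [3.142, -0.0, 0.233]
wrist_force: [-0.3, 0.2, 0.1]
width: -0.1
gripper_force: 0.0
```

```bash
python3 -m jog '[0,0,1.5,0,0,0,0, 0,0,1.5,0,0,0,0, 0,0,0,0,0,0,0]'; python3 -m jog '[0,0,1.5,0,0,0,0, 0,0,1,0,0,0,0, 0,0,0,0,0,0,0]'
python3 - <<'E'
from m import *
from workcell import grab_frame
a=grab_frame('wrist')['pixels'];cv2.imwrite('pics/w1.png',a)
E
```

```text
clock: 3.52
tcp_pos: [483.0, -44.5, 68.9]
ee_rot: [3.142, -0.0, 0.233]
wrist_force: [0.3, -0.2, 1.4]
width: -0.4
gripper_force: 0.7
clock: 3.9
tcp_pos: [483.0, -44.4, 66.4]
ee_rot: [3.142, -0.0, 0.233]
wrist_force: [1.2, -0.5, 0.5]
width: -0.2
gripper_force: 0.4
```

View pics/w1.png

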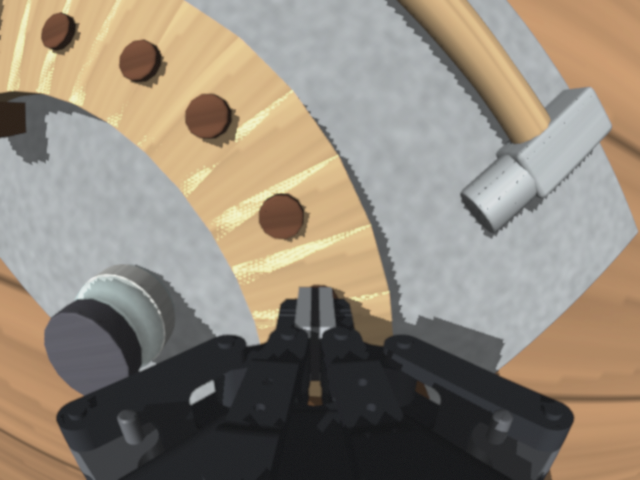

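Fingers at (315,310) cover plug 0; the next plug is at (282,216). Keep pressing until I feel the stop.

```bash
python3 -m jog '[0,0,1,0,0,0,0, 0,0,0,0,0,0,0]'; python3 -m jog '[0,0,1,0,0,0,0]';  python3 -m jog '[0,0,0,0,0,0,0]'
```

```text
clock: 4.2
tcp_pos: [483.0, -44.4, 65.4]
ee_rot: [3.142, -0.0, 0.233]
wrist_force: [0.1, -0.7, 2.2]
width: 0.2
gripper_force: 0.6
clock: 4.32
tcp_pos: [483.0, -44.5, 65.1]
ee_rot: [3.141, -0.0, 0.233]
wrist_force: [-1.8, 0.7, 19.3]
width: 0.3
gripper_force: 9.4
clock: 4.45
tcp_pos: [483.0, -44.5, 65.2]
ee_rot: [3.141, -0.0, 0.233]
wrist_force: [-0.4, 1.1, 10.7]
width: 0.4
gripper_force: 5.0
```

```bash
python3 -m jog '[0,0,-7,0,0,0,0, 0,0,-7,0,0,0,0, 19,-7.1,0,0,0,0,0, 18.8,-7.1,0,0,0,0,0, 0,0,0,0,0,0,0]'
python3 - <<'E'
from m import *
from workcell import grab_frame
np.set_printoptions(precision=1,suppress=True)
P0=[(482.3,-44.9),(516.3,-21.9),(548.3,14),(566.6,49.4),(577.8,97.8)]
o=[]
for n in('top','side'):
    f=grab_frame(n);g=dict(np.load(n+'0.npz'))
    for i,p in enumerate(T if n=='top' else S): print(n,i,depth(f,p),depth(g,p))
    u,v=(405,255) if n=='top' else (385,215)
    for h in(g,f): o.append(cv2.resize(h['pixels'][v-40:v+40,u-50:u+50],None,fx=4,fy=3.6,interpolation=cv2.INTER_CUBIC))
cv2.imwrite('pics/cmp.png',np.vstack([np.hstack(o[:2]),np.hstack(o[2:])]))
E
```

```text
clock: 5.08
tcp_pos: [519.5, -19.7, 78.5]
ee_rot: [-3.141, -0.004, 0.236]
wrist_force: [0.0, -0.3, -0.1]
width: -0.4
gripper_force: 0.0
top 0 [481.3 -49.   48.4] [480.8 -47.8  53.7]
top 1 [495.2   9.7 211.3] [516.  -22.8  54.3]
top 2 [547.2  11.4  54.7] [547.2  11.5  54.9]
top 3 [565.6  48.3  53. ] [565.5  48.4  53.6]
top 4 [577.1  94.6  53. ] [577.3  94.5  51.8]
side 0 [486.7 -51.9  45.3] [480.1 -43.   53.3]
side 1 [512.6 -18.8  54.7] [514.4 -21.1  52.7]
side 2 [546.2  12.3  52.4] [545.3  13.4  53.4]
side 3 [564.3  52.1  52.6] [565.4  50.9  51.4]
side 4 [578.   99.   52.3] [577.6  99.4  52.8]
```

View pics/cmp.png

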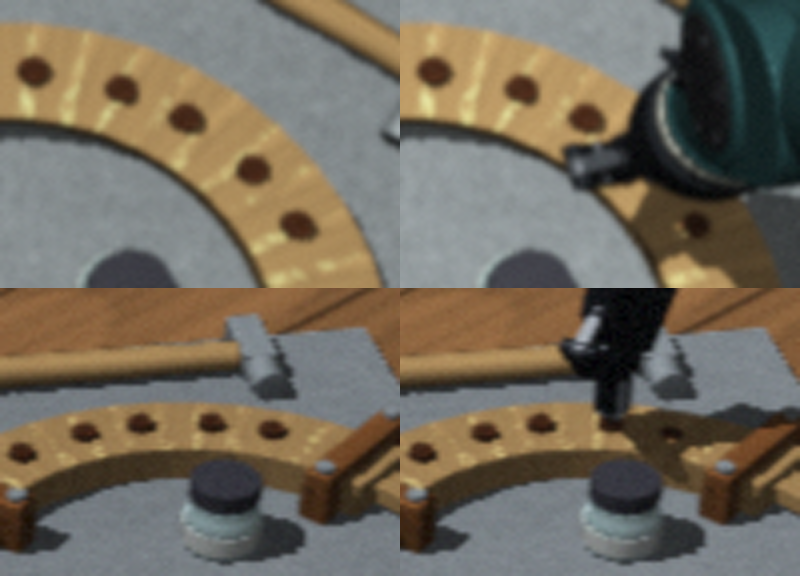

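Both views show plug 0 flush (depth ~46–48, no proud shading) and the fingers over plug 1. Press plug 1.

```bash
python3 -m jog '[0,0,3,0,0,0,0, 0,0,3,0,0,0,0, 0,0,3,0,0,0,0, 0,0,2.5,0,0,0,0, 0,0,1,0,0,0,0]'; python3 -m jog '[0,0,1,0,0,0,0, 0,0,0,0,0,0,0]'
```

```text
clock: 5.8
tcp_pos: [515.7, -22.4, 65.8]
ee_rot: [3.141, 0.001, 0.232]
wrist_force: [-0.9, -0.6, 3.5]
width: -0.0
gripper_force: 1.7
clock: 6.05
tcp_pos: [515.7, -22.3, 65.3]
ee_rot: [3.141, 0.001, 0.233]
wrist_force: [-2.6, -1.8, 6.7]
width: 0.0
gripper_force: 3.2
```

```bash
python3 -m jog '[0,0,0.4,0,0,0,0, 0,0,-7,0,0,0,0, 0,0,-7,0,0,0,0, 20,-13.9,0,0,0,0,0, 20.1,-13.9,0,0,0,0,0]'; python3 -m jog '[0,0,0,0,0,0,0, 0,0,0,0,0,0,0]'
python3 - <<'E'
from m import *
from workcell import grab_frame
np.set_printoptions(precision=1,suppress=True)
for n in('top','side'):
    f=grab_frame(n)
    for i,p in enumerate(T if n=='top' else S): print(n,i,depth(f,p))
E
```

```text
clock: 6.68
tcp_pos: [551.1, 16.4, 78.8]
ee_rot: [-3.141, -0.002, 0.233]
wrist_force: [0.5, -1.1, 1.0]
width: -0.1
gripper_force: 0.0
clock: 6.92
tcp_pos: [548.8, 14.9, 78.2]
ee_rot: [-3.142, 0.001, 0.234]
wrist_force: [0.8, -0.5, 0.4]
width: -0.4
gripper_force: 0.0
top 0 [481.4 -49.1  48.1]
top 1 [517.1 -24.4  46.5]
top 2 [520.1  39.7 219.5]
top 3 [549.   60.5 144.1]
top 4 [576.7  94.8  54.7]
side 0 [486.6 -51.8  45.4]
side 1 [519.6 -27.6  46.7]
side 2 [544.5  14.3  54.3]
side 3 [564.9  51.4  51.9]
side 4 [577.3  99.7  53.1]
```

Plug 1 is flush. Press plug 2.

```bash
python3 -m jog '[0,0,3,0,0,0,0, 0,0,3,0,0,0,0, 0,0,3,0,0,0,0, 0,0,2.5,0,0,0,0, 0,0,1,0,0,0,0]'; python3 -m jog '[0,0,1,0,0,0,0, 0,0,0,0,0,0,0]'
```

```text
clock: 7.65
tcp_pos: [548.7, 13.9, 65.9]
ee_rot: [3.141, 0.001, 0.232]
wrist_force: [-0.8, -1.4, 2.3]
width: -0.2
gripper_force: 1.2
clock: 7.9
tcp_pos: [548.7, 13.9, 65.3]
ee_rot: [3.141, 0.001, 0.233]
wrist_force: [-1.5, -2.0, 4.7]
width: -0.2
gripper_force: 2.3
```

```bash
python3 -m jog '[0,0,0.4,0,0,0,0, 0,0,-7,0,0,0,0, 0,0,-7,0,0,0,0, 12.8,-15.2,0,0,0,0,0, 12.8,-15.2,0,0,0,0,0]'; python3 -m jog '[0,0,0,0,0,0,0, 0,0,0,0,0,0,0]'
python3 - <<'E'
from m import *
from workcell import grab_frame
np.set_printoptions(precision=1,suppress=True)
for n in('top','side'):
    f=grab_frame(n)
    for i,p in enumerate(T if n=='top' else S): print(n,i,depth(f,p))
E
```

```text
clock: 8.52
tcp_pos: [568.0, 51.9, 78.9]
ee_rot: [-3.141, -0.001, 0.234]
wrist_force: [0.5, 0.9, 0.3]
width: -0.0
gripper_force: 0.0
clock: 8.78
tcp_pos: [566.5, 50.1, 78.3]
ee_rot: [3.141, 0.001, 0.234]
wrist_force: [-0.1, 0.6, 0.3]
width: 0.0
gripper_force: 0.0
top 0 [481.4 -49.1  47.9]
top 1 [516.8 -24.   48.3]
top 2 [548.3  10.3  48.1]
top 3 [534.3  71.2 224.2]
top 4 [557.2 103.5 154.9]
side 0 [485.2 -49.9  47.1]
side 1 [519.3 -27.2  47. ]
side 2 [551.5   6.1  46.5]
side 3 [564.2  52.2  52.7]
side 4 [576.7 100.3  53.6]
```

```bash
python3 -m jog '[0,0,3,0,0,0,0, 0,0,3,0,0,0,0, 0,0,3,0,0,0,0, 0,0,2.5,0,0,0,0, 0,0,1,0,0,0,0]'; python3 -m jog '[0,0,1,0,0,0,0, 0,0,0,0,0,0,0]'
```

```text
clock: 9.5
tcp_pos: [566.7, 49.5, 66.1]
ee_rot: [3.141, 0.001, 0.232]
wrist_force: [-0.4, -1.3, 3.4]
width: 0.3
gripper_force: 1.7
clock: 9.75
tcp_pos: [566.7, 49.4, 65.3]
ee_rot: [3.141, 0.0, 0.233]
wrist_force: [-0.9, -0.7, 4.3]
width: 0.0
gripper_force: 2.1
```

```bash
python3 -m jog '[0,0,0.4,0,0,0,0, 0,0,-7,0,0,0,0, 0,0,-7,0,0,0,0, 11,-22.2,0,0,0,0,0, 11,-22.3,0,0,0,0,0]'; python3 -m jog '[0,0,0,0,0,0,0, 0,0,0,0,0,0,0]'
python3 - <<'E'
from m import *
from workcell import grab_frame
np.set_printoptions(precision=1,suppress=True)
for n in('top','side'):
    f=grab_frame(n)
    for i,p in enumerate(T if n=='top' else S): print(n,i,depth(f,p))
E
```

```text
clock: 10.38
tcp_pos: [578.5, 98.7, 79.2]
ee_rot: [-3.141, -0.001, 0.232]
wrist_force: [-0.4, 1.1, 0.0]
width: -0.2
gripper_force: 0.0
clock: 10.62
tcp_pos: [577.7, 97.3, 78.8]
ee_rot: [3.141, 0.001, 0.232]
wrist_force: [-0.4, -1.1, -1.0]
width: -0.2
gripper_force: 0.0
top 0 [421.8  93.5 663. ]
top 1 [441.1  93.8 618.9]
top 2 [461.7 100.6 573.8]
top 3 [566.8  47.4  46.6]
top 4 [542.  110.2 233.2]
side 0 [485.7 -50.6  46.5]
side 1 [519.  -26.9  47.3]
side 2 [550.3   7.6  47.9]
side 3 [570.3  45.5  46. ]
side 4 [577.5  99.5  52.8]
```

```bash
python3 -m jog '[0,0,3,0,0,0,0, 0,0,3,0,0,0,0, 0,0,3,0,0,0,0, 0,0,2.5,0,0,0,0, 0,0,1,0,0,0,0]'; python3 -m jog '[0,0,1,0,0,0,0, 0,0,0.5,0,0,0,0, 0,0,0.4,0,0,0,0, 0,0,0,0,0,0,0]'; python3 -m jog '[0,0,-15,0,0,0,0, 0,0,-40,0,0,0,0, 0,0,-40,0,0,0,0, 0,0,-40,0,0,0,0, 0,0,0,0,0,0,0]'
python3 - <<'E'
from m import *
from workcell import grab_frame
np.set_printoptions(precision=1,suppress=True)
for n in('top','side'):
    f=grab_frame(n)
    for i,p in enumerate(T if n=='top' else S): print(n,i,depth(f,p))
cv2.imwrite('pics/end.png',f['pixels'])
E
```

```text
clock: 11.35
tcp_pos: [577.9, 97.8, 66.2]
ee_rot: [3.141, 0.001, 0.233]
wrist_force: [-0.6, -1.7, 3.3]
width: 0.1
gripper_force: 1.4
clock: 11.85
tcp_pos: [577.9, 97.8, 65.2]
ee_rot: [3.141, 0.0, 0.233]
wrist_force: [-1.7, -1.8, 9.3]
width: 0.2
gripper_force: 4.7
clock: 12.48
tcp_pos: [580.6, 99.4, 203.4]
ee_rot: [-3.141, -0.009, 0.233]
wrist_force: [0.4, 0.5, -1.3]
width: 0.1
gripper_force: 0.0
top 0 [481.3 -49.1  48.1]
top 1 [516.9 -24.2  47.6]
top 2 [548.4  10.3  47.8]
top 3 [566.6  47.5  47.5]
top 4 [578.4  94.1  46.5]
side 0 [485.6 -50.5  46.6]
side 1 [519.2 -27.1  47.1]
side 2 [551.6   6.1  46.5]
side 3 [568.1  47.9  48.4]
side 4 [583.4  93.5  46.6]
```

View pics/end.png

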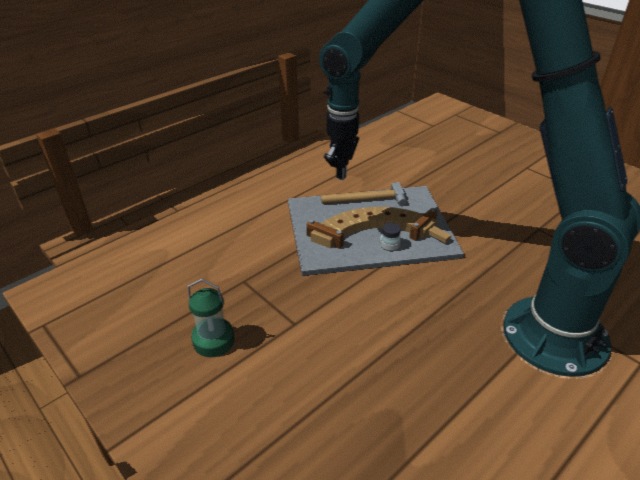

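All five plugs now measure flush (about 46–48 mm). The jar (390,237), hammer (360,196) and lantern (210,320) haven't moved, and the arm is clear at (340,170).

```bash
python3 -m jog '[0,0,0,0,0,0,0, 0,0,0,0,0,0,0]'; python3 -c "
from workcell import workorder; print(workorder.job_done())"
```

```text
clock: 12.82
tcp_pos: [577.2, 98.2, 198.2]
ee_rot: [-3.141, 0.002, 0.233]
wrist_force: [0.1, -0.1, -0.0]
width: -0.1
gripper_force: 0.0
the job is handed in; nothing more can be done
None
```

I pressed all five plugs flush in order from the tenon end (highest force reading 19 N), with the jar, hammer and lantern not visibly moved, and handed the job in at about 13 s; the hand-in gave no verdict.

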